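# Lock up a bayonet filter holder

### The arm

A 6-joint arm with a two-finger parallel gripper is mounted at the origin on a cart in front of the work surface, level with it; the furniture and walls round the work are solid. World frame = base frame: x ahead of the robot, y to its left, z up, the work surface at z = 0. Lengths are in mm, angles in rad, forces in N, time in s.
With the tool pointing down it reaches from about 350 to 775 mm from the base axis. Payload 5.5 kg.
Tool frame: the origin (TCP) lies midway between the tips of the shut fingers; the grasp point (between the pads) lies 19 mm behind it; z points along the fingers, y is the line along which they close (so a half turn about z gives the same grasp; the last joint's range is limited). The gripper opens to 85 mm and grips with 20 to 120 N. Pads are 22 mm wide; open, the fingers measure 114 mm over their backs; the gripper's body (76 mm by 85 mm) begins 54 mm behind the grasp point. The pads swing forward as they close: fully open they stand 13 mm farther back than shut.
Start: joints at [-1.258, 0.313, 0.046, 1.304, 0, 1.431], TCP at [251.556, -517.099, 231.323] pointing down, gripper open.
Joint ranges: [-2.76, 2.76], [-0.86, 1.69], [-1.03, 1.26], [-2.2, 2.34], [-1.47, 1.5], [-3.14, 3.14]. Speed limits (rad/s): [2.57, 2.57, 3.14, 3.14, 3.14, 3.14].

### API

Orientations are given as a unit quaternion [x, y, z, w].
In Python, from plant import ctrl gives the robot as it stands.
- The arm moves only by the tool drive_tool, never from a script. Its argument "deltas" is one flat list of numbers, 7 for each row, row after row: the shift along the world's x, y, z in cm, then the turn, a rotation vector about the world's x, y, z in rad, then the closure, from -1 (fully open) to 1 (shut). In form: [x, y, z, wx, wy, wz, fingers, x, y, z, wx, wy, wz, fingers, ...]. A call has exactly 10 rows; each row shifts and turns the commanded pose from where the row before left it; what a row does not reach is not made up. A row lasts 1/12 s, in which the tool goes at most 41.7 mm and 7.16 degrees, less where a joint would pass 70% of its speed; a pose out of reach is approached as far as the arm can. A call with a gripper value outside its range is refused whole. The fingers move at their own pace and stop on an object; "force" is the grip in N (left out, the last holds). Time passes only in rows, so rows that do not move let the fingers close, or fill a call up. It gives the time, the measured TCP pose, the force, the opening and the grip force at its end, in the units of the state.
- ctrl.sense(): the state, without advancing time (a new reading comes with each control period).
- ctrl.get_image(name): name is "scene" or "top" or "wrist"; returns a dict with "pixels" (420x560x3 uint8, red, green, blue), "mtx" (3x3 intrinsics, pixels), "dist_coeffs" ([k1, k2, p1, p2, k3] as OpenCV has them; the pictures are not rectified), "R" (3x3) and "t" (3): a world point X has camera coordinates R X + t. Camera axes: x right, y down, z forward; pixel columns grow to the right and rows downward; lengths in mm; the calibration is good to about 2 mm. A picture is of the moment at which its call begins. There is no depth.
- ctrl.sign_off(): hands the job in; it is judged then, once.
The state is a dict: "clock": time; "joint_pos": joint angles; "joint_velocities": joint speeds; "effort": joint torques, N m; "position": TCP position; "orientation": TCP orientation; "wrist_force": force on the tool from outside, world axes, zero at the start; "torque": the same for the moment, N m; "grip_width": opening from 0.0 (shut) to 1.0 (fully open); "grasp_force": force on a finger pad.
Only numpy, scipy, OpenCV 4.12 (cv2) and the standard library are available. Lean on these libraries where they do the work, as an engineer would, in place of code of your own. Each camera call takes 0.05 s, during which the arm holds its last target. There are 200 camera calls.

### The job

The filter stage has been set on the base of the filter holder but is not locked yet: first push it round by a wing, clockwise seen from above, until it is fully home against its stop, with its two wings straight above the wings of the base. Then set the inlet cap on the stage with its wings crosswise to the stage's, so that it drops fully down over the lugs, and push it round clockwise in the same way until it is fully home and all three pairs of wings line up. Let go, and leave the beaker, the wash bottle and the pot where they stand.

Things in the scene. Friction and masses are not known exactly. Their poses are not given: they have to be found in the camera images.
- holder_base: Filter holder base, fixed to the bench. Dark grey foot plate 124 (x) x 104 (y) x 8 mm, on it an aluminium drum of 56 mm diameter. Two wings along +x and -x, from the drum to radius 54 mm, 8 mm thick, 14 to 27 mm above the bench. A hose tail points to +y (to 49 mm from the axis, 21 mm up). Origin: centre of the underside, on the bench; z up.
- base_shoulder (a point): Centre of the base's flat shoulder, 34 mm above the bench, where the filter stage stands. Above it a collar: 42 mm diameter, 22 mm tall, its upper 8 mm tapering to 34 mm, with two lugs 8 mm wide out to radius 27 mm, 6.5 to 11.5 mm above the shoulder, at +135 and -45 degrees from the base's +x (counter-clockwise seen from above).
- filter_stage: Filter stage, loose, 0.25 kg, aluminium, 56 mm diameter, 60 mm tall: slotted skirt below, collar with a white membrane disc on top. Two wings along its +x and -x, from the body to radius 54 mm, 8 mm thick, 7 to 21 mm above its underside. Starts down on the base's shoulder, its x axis 0.75 to 1.5 rad counter-clockwise of the base's x axis. Origin: centre of the underside; z up.
- stage_wing (a point): Point in the middle of the filter stage's +x wing, 44 mm from the axis, 14 mm above its underside. Pushed clockwise seen from above, the stage turns with light friction and 1.5 mm of play (nothing snaps) to a hard stop, where its x axis is parallel to the base's and the wings line up. The other wing does as well.
- stage_shoulder (a point): Centre of the stage's flat shoulder, 38 mm above its underside; the seated cap's origin lies here. Above it a collar: 42 mm diameter, 22 mm tall, its upper 8 mm tapering to 34 mm, with two lugs 8 mm wide out to radius 27 mm, 6.5 to 11.5 mm above the shoulder, at +135 and -45 degrees from the stage's +x (counter-clockwise seen from above).
- inlet_cap: Inlet cap, loose, about 0.25 kg, aluminium, upright on the bench. Cylinder of 56 mm diameter up to 31 mm, then a low dome with a hose tail (17, then 13 mm diameter), 59 mm tall in all. Grip the body across its y. Skirt open below: inner diameter 45 mm, 26 mm deep, with two L-shaped slots. Wings along +x and -x. Origin: centre of the underside; z up.
- cap_wing (a point): Middle of the cap's +x wing, 44 mm from the axis, 14 mm up; wings reach radius 54 mm, 8 mm thick, 7 to 21 mm above the underside. The cap drops over the stage's lugs only with its x axis 90 degrees from the stage's x axis, give or take 10 degrees (a half turn makes no difference), then turns 90 degrees clockwise seen from above, with light friction, to a hard stop.
- glass_beaker: Small glass beaker, 51 mm diameter, 68 mm tall, stays where it is. Origin: centre of underside.
- squeeze_bottle: Squeeze wash bottle, 62 mm body, 207 mm tall with bent spout, stays where it is. Origin: centre of underside.
- screw_pot: White screw pot, 61 mm diameter, 59 mm tall, stays where it is. Origin: centre of underside.
Mind the look-alikes: they are no part of the job. Of the things that look like the holder_base, take the one that is farthest to the robot's left at the start. Leave any black look-alike of the filter_stage alone.

How it is judged (in metres and radians):
On the way, in this order (a step that is already met when the one before it is completed fails the run):
1. the filter stage is locked: down on the base and turned fully home, wings in line with the base's within 7 degrees (horizontal distance between filter_stage and holder_base below 0.004 m and z of filter_stage in the frame of holder_base between 0.0315 and 0.0365 m and angle between the x axis of filter_stage and the x axis of holder_base, either way round below 0.12 rad), for 0.2 s.
2. the inlet cap is fully down on the locked filter stage (all of step 1 and horizontal distance between inlet_cap and filter_stage below 0.004 m and z of inlet_cap in the frame of filter_stage between 0.0355 and 0.0405 m), for 0.2 s.
At the end, for the whole second after the job is handed in: The filter stage sits on the base and the cap on the stage, each down on the shoulder below it (within 2.5 mm) and on its axis (within 4 mm), each turned home so that its wings line up with those of the part below within 0.12 rad (7 degrees), upright, released and at rest (all of step 2 and angle between the x axis of inlet_cap and the x axis of filter_stage, either way round below 0.12 rad and angle between inlet_cap's own z axis and vertical below 0.06 rad and linear speed of each of filter_stage, inlet_cap below 0.01 m/s); the robot touches nothing.
It fails at once if a bystander (beaker, wash bottle, pot) is moved more than 3 cm (distance of any of glass_beaker, squeeze_bottle, screw_pot from where it was at the start of the episode above 0.03 m).
It also fails if it takes over 66 s, if anything falls off the work surface, if the arm or the gripper's body presses on something with over 40 N, if the wrist force passes 120 N, or if a joint passes its speed limit or range.

## Working session

There is one attempt and no reset: what is moved stays moved. The work goes in short steps, Python scripts to look and compute and a tool call to move; the robot and the scene stay as the last step left them, time stands still between calls to the robot, and variables do not carry over. Pictures are saved under pics/ and viewed, at most 10 in all, crops included, and the job is handed in when it is done.

Besides the shell and the picture viewer there is one more tool, called after "Call:" as name(argument=value, ...) on one line, values as JSON. drive_tool: Moves the arm, as the interface text tells. Its arguments: {"type":"object","properties":{"deltas":{"type":"array","items":{"type":"number"}},"force":{"type":"number"}},"required":["deltas"]}

```bash
ls; mkdir -p pics
python3 - <<'E'
from plant import ctrl
import cv2,pickle
d={}
for n in("scene","top"):
    d[n]=ctrl.get_image(n); cv2.imwrite(f"pics/{n}0.png",d[n]["pixels"][:,:,::-1])
    print(n,d[n]["mtx"],d[n]["dist_coeffs"],d[n]["R"],d[n]["t"])
pickle.dump(d,open("im0.pkl","wb"))
print(ctrl.sense())
E
```

```text
pics
scene [[427.72842365   0.         280.01558912]
 [  0.         427.72842365 205.72668539]
 [  0.           0.           1.        ]] [-0.10106915  0.          0.          0.          0.        ] [[-0.56344999 -0.82578185  0.02466659]
 [-0.31765074  0.18898515 -0.92918385]
 [ 0.76264154 -0.53138399 -0.3687939 ]] [311.63285179 258.33421355 651.06763227]
top [[541.45503377   0.         284.0388902 ]
 [  0.         541.45503377 213.63635512]
 [  0.           0.           1.        ]] [-0.11868565  0.          0.          0.          0.        ] [[ 0.00776674 -0.99996662  0.00253838]
 [-0.98348439 -0.00809771 -0.18081171]
 [ 0.18082623 -0.00109214 -0.98351446]] [  20.57771799  525.20484692 1400.90905109]
{'clock': 0.1, 'joint_pos': array([-1.25762462e+00,  3.13944776e-01,  4.50954337e-02,  1.30361542e+00,
        2.70634117e-05,  1.43123654e+00]), 'joint_velocities': array([ 0.00269518, -0.00392427,  0.00191525,  0.00072684, -0.00078983,
        0.00133965]), 'effort': array([ 1.61166361e-03, -4.81728637e+01,  2.99242616e+01,  1.28235959e-02,
       -5.63529818e-05, -7.95766312e-06]), 'position': array([ 251.39511607, -516.62124474,  230.48813526]), 'orientation': array([ 9.74488155e-01,  2.24437384e-01, -5.88433768e-05, -8.32249461e-04]), 'wrist_force': array([ 0.0684833 , -0.63608439,  0.03111307]), 'torque': array([-0.00347447,  0.03692961, -0.04609983]), 'grasp_force': 0.0, 'grip_width': 0.9976321651119369}
```

View pics/top0.png

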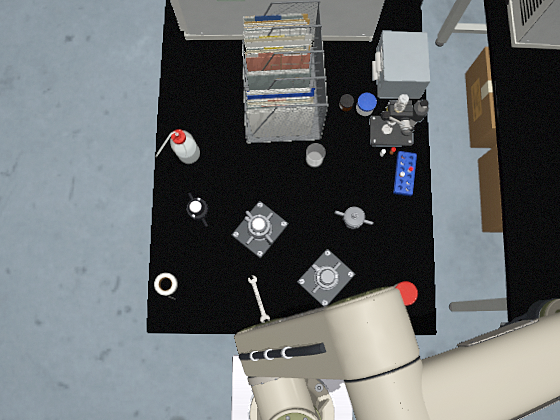

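View pics/scene0.png

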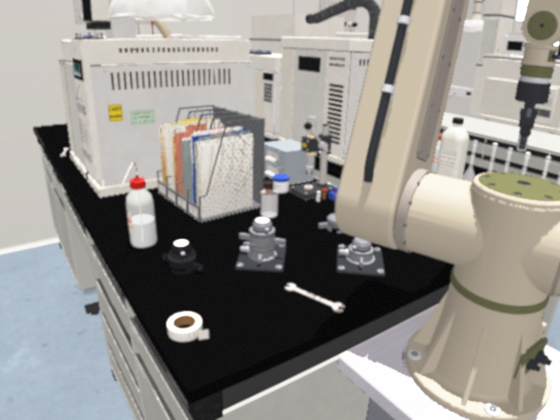

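The top view shows base candidates at (259,228), which carries a white-topped stage, and at (326,277), which is empty. The leftmost is (259,228). Stage candidates are the aluminium one at (259,226) and a black look-alike at (196,208), which I'll leave alone. The only cap candidate is at (353,217). Next I'll check these choices in a close crop.

```bash
cat > h.py <<'E'
import cv2,numpy as np,pickle
def ray(im,uv):
    p=cv2.undistortPoints(np.array([[uv]],float),im["mtx"],im["dist_coeffs"])[0,0]
    R=im["R"];c=-R.T@im["t"];return c,R.T@np.array([p[0],p[1],1])
def onz(im,uv,z):
    c,d=ray(im,uv);return c+d*(z-c[2])/d[2]
def proj(im,X):
    return cv2.projectPoints(np.array(X,float).reshape(-1,3),cv2.Rodrigues(im["R"])[0],im["t"],im["mtx"],im["dist_coeffs"])[0][:,0]
E
python3 - <<'E'
import cv2,pickle,numpy as np
from h import *
d=pickle.load(open("im0.pkl","rb"));im=d["top"]["pixels"][:,:,::-1]
a=cv2.resize(im[195:265,220:300],None,fx=5,fy=5,interpolation=cv2.INTER_CUBIC)
b=cv2.resize(im[190:245,320:385],None,fx=6,fy=6,interpolation=cv2.INTER_CUBIC)
b=cv2.copyMakeBorder(b,0,350-b.shape[0] if b.shape[0]<350 else 0,0,0,cv2.BORDER_CONSTANT)
print(a.shape,b.shape)
cv2.imwrite("pics/crop1.png",np.hstack([a,b[:350]]))
# plate: grey mask on black mat
g=im.max(2)
for nm,(r0,r1,c0,c1) in dict(base=(195,265,225,295),cap=(195,240,330,380)).items():
    m=(g[r0:r1,c0:c1]>40).astype(np.uint8)
    n,l,s,_=cv2.connectedComponentsWithStats(m);k=1+s[1:,4].argmax()
    pts=np.argwhere(l==k)[:,::-1]+[c0,r0]
    z=8 if nm=="base" else 14
    P=np.array([onz(d["top"],p,z)[:2] for p in pts],np.float32)
    print(nm,len(P),cv2.minAreaRect(P),P.mean(0))
    if nm=="cap":
        hull=cv2.minAreaRect(P);print(cv2.boxPoints(hull))
E
```

```text
(350, 400, 3) (350, 390, 3)
base 1712 ((492.3398132324219, 94.60939025878906), (113.15721130371094, 123.53166198730469), 51.94773483276367) [489.70993  91.79052]
cap 468 ((523.1275024414062, -165.40924072265625), (95.53001403808594, 63.65793228149414), 41.26569747924805) [ 523.18884 -166.46962]
[[ 466.23163 -172.9882 ]
 [ 508.21735 -220.83727]
 [ 580.0234  -157.83028]
 [ 538.03766 -109.98122]]
```

View pics/crop1.png

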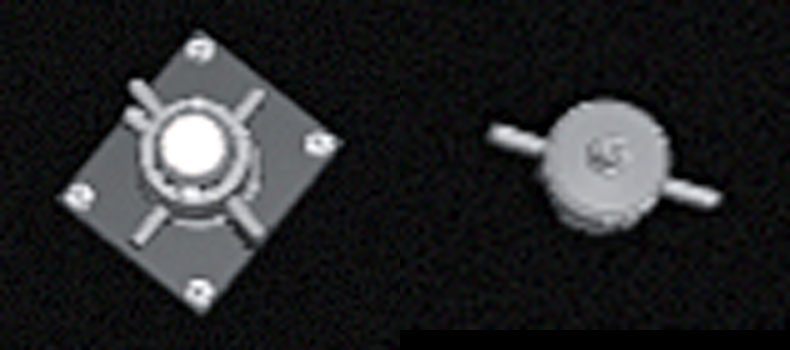

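The crop confirms the choice. The plate's long side runs up-right, so the base wings are at crop (258,95)/(143,240). The hose tail at (130,120) marks base +y. The stage wings are at (138,88)/(258,235), and the cap wings at crop (490,130)/(720,200).

Run:
```python
from h import *
d=pickle.load(open("im0.pkl","rb"));T=d["top"];S=d["scene"]
A=lambda u,v:((u+.5)/5-.5+220,(v+.5)/5-.5+195)
B=lambda u,v:((u-400+.5)/6-.5+320,(v+.5)/6-.5+190)
sc=np.array([onz(T,A(*p),10) for p in[(200,48),(320,143),(200,292),(80,195)]])
print("screws",sc.round(1),"centre",sc.mean(0))
co=np.array([onz(T,A(*p),8) for p in[(200,30),(340,142),(203,313),(58,198)]])
print("corner centre",co.mean(0),[np.linalg.norm(co[i]-co[i-1]).round(1) for i in range(4)])
x=(co[0]+co[1]-co[2]-co[3]);print("base x yaw",np.arctan2(x[1],x[0]))
def white(im,r0,r1,c0,c1,th):
    g=im["pixels"].min(2)[r0:r1,c0:c1];m=(g>th).astype(np.uint8)
    n,l,s,c=cv2.connectedComponentsWithStats(m);k=1+s[1:,4].argmax();return c[k]+[c0,r0],s[k]
wt=white(T,205,250,240,280,235);ws=white(S,215,235,250,275,225);print(wt,ws)
c1,d1=ray(T,wt[0]);c2,d2=ray(S,ws[0])
t=np.linalg.lstsq(np.c_[d1,-d2],c2-c1,rcond=None)[0]
print("disc",c1+t[0]*d1,c2+t[1]*d2,"z94:",onz(T,wt[0],94))
w1,w2=onz(T,A(138,88),55),onz(T,A(258,235),55);v=w1-w2
print("stage wings",w1,w2,(w1+w2)/2,np.linalg.norm(v),"yaw",np.arctan2(v[1],v[0]))
w1,w2=onz(T,B(490,130),19),onz(T,B(720,200),19);v=w1-w2
print("cap",w1,w2,(w1+w2)/2,np.linalg.norm(v),"yaw",np.arctan2(v[1],v[0]))
print("cap body circle z31",onz(T,B(606,160),31))
```

```text
screws [[557.9  92.3  10. ]
 [505.3  25.7  10. ]
 [422.9  90.2  10. ]
 [475.5 156.6  10. ]] centre [490.39049809  91.19422798  10.        ]
corner centre [490.10025137  91.1360765    8.        ] [np.float64(121.3), np.float64(99.5), np.float64(120.0), np.float64(101.6)]
base x yaw -0.6703506838586353
(array([258.03061224, 223.51020408]), array([13, 14, 11, 11, 98], dtype=int32)) (array([261.98684211, 219.78947368]), array([ 5,  2, 14,  7, 76], dtype=int32))
disc [489.81338956  91.67340254  95.59820742] [490.96040703  93.27234203  95.86291354] z94: [490.07655712  91.74920121  94.        ]
stage wings [526.79194002 122.97195238  55.        ] [448.42638926  58.07176188  55.        ] [487.60916464  90.52185713  55.        ] 101.75064753127693 yaw 0.6916847707020178
cap [ 538.10338584 -113.46637173   19.        ] [ 506.55516583 -218.19809779   19.        ] [ 522.32927583 -165.83223476   19.        ] 109.38018389489103 yaw 1.278212505833892
cap body circle z31 [ 522.47662697 -164.74405258   31.        ]
```

Call:
drive_tool(deltas=[0.795, 2.028, -0.2, 0, 0, 0.1126, -1, 0.795, 2.028, -0.2, 0, 0, 0.1126, -1, 0.795, 2.028, -0.2, 0, 0, 0.1126, -1, 0.795, 2.028, -0.2, 0, 0, 0.1126, -1, 0.795, 2.028, -0.2, 0, 0, 0.1126, -1, 0.795, 2.028, -0.2, 0, 0, 0.1126, -1, 0.795, 2.028, -0.2, 0, 0, 0.1126, -1, 0.795, 2.028, -0.2, 0, 0, 0.1126, -1, 0.795, 2.028, -0.2, 0, 0, 0.1126, -1, 0.795, 2.028, -0.2, 0, 0, 0.1126, -1], force=30)

```text
clock: 0.93
position: [331.1, -313.0, 210.9]
orientation: [0.702, 0.712, 0.0, -0.0]
wrist_force: [1.5, -0.4, -0.1]
grip_width: 1.001
grasp_force: 0.0
```

Call:
drive_tool(deltas=[0.795, 2.028, -0.2, 0, 0, 0.1126, -1, 0.795, 2.028, -0.2, 0, 0, 0.1126, -1, 0.795, 2.028, -0.2, 0, 0, 0.1126, -1, 0.795, 2.028, -0.2, 0, 0, 0.1126, -1, 0.795, 2.028, -0.2, 0, 0, 0.1126, -1, 0.795, 2.028, -0.2, 0, 0, 0.1126, -1, 0.795, 2.028, -0.2, 0, 0, 0.1126, -1, 0.795, 2.028, -0.2, 0, 0, 0.1126, -1, 0.795, 2.028, -0.2, 0, 0, 0.1126, -1, 0.795, 2.028, -0.2, 0, 0, 0.1126, -1])

```text
clock: 1.77
position: [410.5, -110.3, 190.9]
orientation: [0.214, 0.977, 0.0, -0.0]
wrist_force: [0.2, 0.3, -0.6]
grip_width: 1.001
grasp_force: 0.0
```

Call:
drive_tool(deltas=[0.795, 2.028, -0.2, 0, 0, 0.1126, -1, 0.795, 2.028, -0.2, 0, 0, 0.1126, -1, 0.795, 2.028, -0.2, 0, 0, 0.1126, -1, 0.795, 2.028, -0.2, 0, 0, 0.1126, -1, 0.795, 2.028, -0.2, 0, 0, 0.1126, -1, 0.795, 2.028, -0.2, 0, 0, 0.1126, -1, 0.795, 2.028, -0.2, 0, 0, 0.1126, -1, 0.795, 2.028, -0.2, 0, 0, 0.1126, -1, 0.795, 2.028, -0.2, 0, 0, 0.1126, -1, 0.795, 2.028, -0.2, 0, 0, 0.1126, -1])

```text
clock: 2.6
position: [490.0, 92.4, 170.8]
orientation: [-0.34, 0.94, 0.0, -0.0]
wrist_force: [-0.1, 0.1, 0.8]
grip_width: 0.997
grasp_force: 0.0
```

Run:
```python
from plant import ctrl
from h import *
im=ctrl.get_image("wrist");pickle.dump(im,open("w1.pkl","wb"))
o=im["pixels"][:,:,::-1].copy()
for X in([490,91.4,94],[490,91.4,72]):print(proj(im,X))
for r,yaw,z in((54,.69,48),(54,-.67,20.5),(-54,.69,48),(-54,-.67,20.5)):
    p=proj(im,[490+r*np.cos(yaw),91.4+r*np.sin(yaw),z])[0];print(z,p);cv2.circle(o,tuple(int(v) for v in p.round()),3,(0,0,255),1)
p=proj(im,[490,91.4,94])[0];cv2.circle(o,tuple(int(v) for v in p.round()),3,(0,0,255),1)
cv2.imwrite("pics/w1.png",o)
s=ctrl.sense();print(s["position"],s["joint_pos"].round(3))
```

```text
[[273.79024701 219.83463386]]
[[274.02646607 209.21696353]]
48 [274.05562308 260.67389739]
20.5 [214.24254413 202.16505385]
48 [274.45200392 130.04077697]
20.5 [336.07691873 177.65359517]
[491.24111379  95.11084012 170.49861761] [ 0.029  0.197 -0.259  1.114  0.002 -0.673]
```

View pics/w1.png

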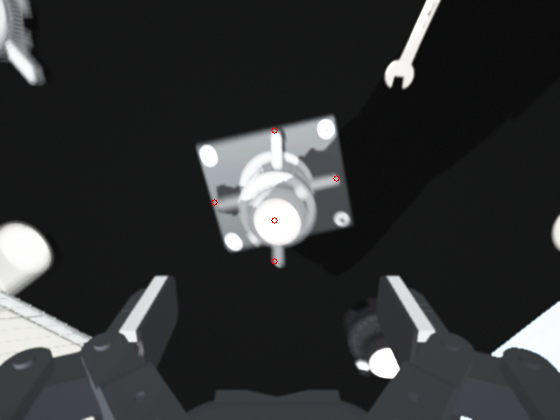

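Call:
drive_tool(deltas=[0, 0, -1.5, 0, 0, 0, -1, 0, 0, -1.5, 0, 0, 0, -1, 0, 0, -1.5, 0, 0, 0, -1, 0, 0, -0.5, 0, 0, 0, -1, 0, 0, 0, 0, 0, 0, -1, 0, 0, 0, 0, 0, 0, -1, 0, 0, 0, 0, 0, 0, -1, 0, 0, 0, 0, 0, 0, -1, 0, 0, 0, 0, 0, 0, -1, 0, 0, 0, 0, 0, 0, -1])

```text
clock: 3.48
position: [490.5, 91.2, 121.9]
orientation: [-0.338, 0.941, -0.0, 0.001]
wrist_force: [-0.2, -0.2, -0.2]
grip_width: 0.999
grasp_force: 0.0
```

Run:
```python
from plant import ctrl
from h import *
im=ctrl.get_image("wrist");s=ctrl.sense();print(s["position"],s["orientation"])
g=im["pixels"].min(2)[:260,180:380];m=(g>235).astype(np.uint8)
p=proj(im,[490,91.4,94])[0];print(p)
n,l,st,c=cv2.connectedComponentsWithStats(m)
for k in range(1,n):
    if st[k,4]>200:
        uv=c[k]+[180,0];print(st[k],uv,onz(im,uv,94))
cv2.imwrite("pics/w2.png",im["pixels"][:,:,::-1])
```

```text
[490.35266796  91.25909714 121.81758449] [-3.37768128e-01  9.41229257e-01 -1.05128064e-04  4.07251957e-04]
[275.39917207 252.40298927]
[144 123  23  23 391] [334.97953964 133.4168798 ] [423.37322512  73.48947564  94.        ]
[  54  139   84   67 1554] [269.47168597 171.31338481] [457.60677765  60.96213158  94.        ]
[  6 154  22  21 359] [196.25069638 163.98607242] [477.68462206  30.8809599   94.        ]
[  27  189  117   71 1980] [271.04393939 214.29191919] [474.65489832  75.86966531  94.        ]
[137 191  33  13 252] [333.11507937 197.25793651] [447.47153287  94.37834108  94.        ]
[  66  218   63   42 1983] [277.23197176 241.95410993] [484.65548795  88.26541622  94.        ]
```

Run:
```python
from plant import ctrl
from h import *
im=ctrl.get_image("wrist")
g=im["pixels"].min(2)[200:330,220:340]
for th in(215,235,250):
    n,l,st,c=cv2.connectedComponentsWithStats((g>th).astype(np.uint8))
    for k in range(1,n):
        if st[k,4]>800:
            uv=c[k]+[220,200];print(th,st[k],uv,onz(im,uv,94))
```

```text
215 [   0    0  104   96 6269] [274.51124581 237.77970968] [483.54605741  85.59800444  94.        ]
235 [   0    0  103   76 1566] [271.34418902 223.94508301] [478.53865101  79.35171488  94.        ]
235 [  26   19   63   76 2826] [277.04989384 250.68011323] [488.48020019  91.40624709  94.        ]
250 [  29   26   57   52 2327] [276.911474   251.14353245] [488.73801564  91.52283118  94.        ]
```

View pics/w2.png

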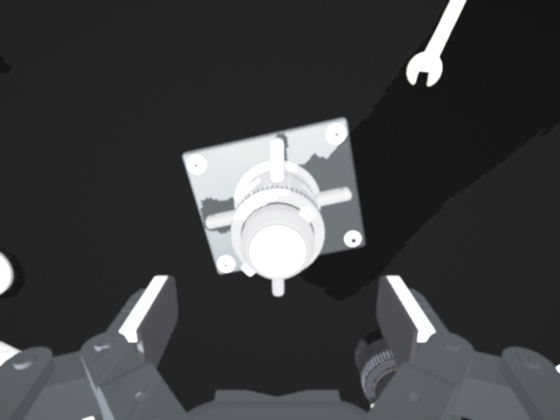

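The wrist view shows the disc at (277,251), centred between the fingers (midline about 277). The stage wings run vertically in the image, along tool x. The alignment is good, so I'll descend and grip.

Call:
drive_tool(deltas=[-0.02, 0, -1.5, 0, 0, 0, -1, -0.02, 0, -1.5, 0, 0, 0, -1, -0.02, 0, -1.5, 0, 0, 0, -1, 0, 0, -1.5, 0, 0, 0, -1, 0, 0, -1.2, 0, 0, 0, -1, 0, 0, -1.2, 0, 0, 0, -1, 0, 0, 0, 0, 0, 0, -1, 0, 0, 0, 0, 0, 0, 1, 0, 0, 0, 0, 0, 0, 1, 0, 0, 0, 0, 0, 0, 1], force=30)

```text
clock: 4.42
position: [490.3, 91.3, 38.4]
orientation: [-0.338, 0.941, -0.0, 0.001]
wrist_force: [-1.8, -0.3, 2.6]
grip_width: 0.648
grasp_force: 31.4
```

Call:
drive_tool(deltas=[0, 0, 0, 0, 0, 0, 1, 0, 0, 0, 0, 0, 0, 1, 0, 0, 0, 0, 0, 0, 1, 0, 0, 0, 0, 0, 0, 1, 0, 0, 0, 0, 0, 0, 1, 0, 0, 0, 0, 0, 0, 1, 0, 0, 0, 0, 0, 0, 1, 0, 0, 0, 0, 0, 0, 1, 0, 0, 0, 0, 0, 0, 1, 0, 0, 0, 0, 0, 0, 1])

```text
clock: 5.25
position: [490.3, 91.3, 38.4]
orientation: [-0.338, 0.941, -0.0, 0.001]
wrist_force: [-1.0, -0.7, 5.8]
grip_width: 0.65
grasp_force: 32.0
```

Call:
drive_tool(deltas=[0, 0, 0, 0, 0, -0.11, 1, 0, 0, 0, 0, 0, -0.11, 1, 0, 0, 0, 0, 0, -0.11, 1, 0, 0, 0, 0, 0, -0.11, 1, 0, 0, 0, 0, 0, -0.11, 1, 0, 0, 0, 0, 0, -0.11, 1, 0, 0, 0, 0, 0, -0.11, 1, 0, 0, 0, 0, 0, -0.11, 1, 0, 0, 0, 0, 0, -0.11, 1, 0, 0, 0, 0, 0, -0.11, 1])

```text
clock: 6.08
position: [491.0, 91.2, 38.4]
orientation: [0.207, 0.978, 0.0, 0.002]
wrist_force: [0.9, 0.1, 3.6]
grip_width: 0.649
grasp_force: 31.9
```

Call:
drive_tool(deltas=[0, 0, 0, 0, 0, -0.05, 1, 0, 0, 0, 0, 0, -0.05, 1, 0, 0, 0, 0, 0, -0.05, 1, 0, 0, 0, 0, 0, -0.05, 1, 0, 0, 0, 0, 0, -0.04, 1, 0, 0, 0, 0, 0, -0.03, 1, 0, 0, 0, 0, 0, -0.03, 1, 0, 0, 0, 0, 0, 0, 1, 0, 0, 0, 0, 0, 0, 1, 0, 0, 0, 0, 0, 0, 1])

```text
clock: 6.92
position: [490.3, 90.9, 38.4]
orientation: [0.348, 0.938, -0.0, 0.001]
wrist_force: [-1.0, -1.0, 5.8]
grip_width: 0.644
grasp_force: 32.1
```

Run:
```python
from plant import ctrl
s=ctrl.sense();print({k:s[k] for k in("position","orientation","wrist_force","torque","joint_pos","grasp_force")})
```

```text
{'position': array([490.31147382,  90.91085377,  38.41166845]), 'orientation': array([ 3.47922357e-01,  9.37522667e-01, -6.38144457e-05,  1.13063365e-03]), 'wrist_force': array([-1.03952558, -0.97419411,  5.77249157]), 'torque': array([-0.45363508,  0.2696754 ,  0.1516294 ]), 'joint_pos': array([ 0.0227905 ,  0.31410083, -0.4621356 ,  0.7925055 , -0.00095346,
        0.73349818]), 'grasp_force': 32.08294730633497}
```

Call:
drive_tool(deltas=[0, 0, 0, 0, 0, -0.03, 1, 0, 0, 0, 0, 0, -0.03, 1, 0, 0, 0, 0, 0, -0.02, 1, 0, 0, 0, 0, 0, -0.02, 1, 0, 0, 0, 0, 0, 0, 1, 0, 0, 0, 0, 0, 0, 1, 0, 0, 0, 0, 0, 0, 1, 0, 0, 0, 0, 0, 0, 1, 0, 0, 0, 0, 0, 0, 1, 0, 0, 0, 0, 0, 0, 1])

```text
clock: 7.75
position: [490.5, 90.7, 38.3]
orientation: [0.394, 0.919, -0.0, 0.001]
wrist_force: [-1.4, -3.1, 6.0]
grip_width: 0.641
grasp_force: 31.3
```

Run:
```python
from plant import ctrl
import cv2
s=ctrl.sense();print({k:s[k] for k in("position","orientation","wrist_force","torque","joint_pos","grasp_force")})
```

```text
{'position': array([490.5243409 ,  90.65583521,  38.30104269]), 'orientation': array([ 3.94038889e-01,  9.19092686e-01, -2.33761369e-04,  1.39033608e-03]), 'wrist_force': array([-1.4405195 , -3.103892  ,  5.95042592]), 'torque': array([-0.77598366,  0.1056194 ,  0.7491824 ]), 'joint_pos': array([ 0.02264407,  0.31435235, -0.46209798,  0.79200966, -0.00157869,
        0.83268688]), 'grasp_force': 31.33385452441871}
```

Call:
drive_tool(deltas=[0, 0, 0, 0, 0, 0, -1, 0, 0, 0, 0, 0, 0, -1, 0, 0, 0, 0, 0, 0, -1, 0, 0, 0, 0, 0, 0, -1, 0, 0, 1.5, 0, 0, 0, -1, 0, 0, 2, 0, 0, 0, -1, 0, 0, 2, 0, 0, 0, -1, 0, 0, 2, 0, 0, 0, -1, 0, 0, 1.5, 0, 0, 0, -1, 0, 0, 0, 0, 0, 0, -1])

```text
clock: 8.58
position: [491.5, 91.5, 130.3]
orientation: [0.394, 0.919, 0.001, 0.002]
wrist_force: [-0.3, 0.1, -0.2]
grip_width: 1.0
grasp_force: 0.0
```

Call:
drive_tool(deltas=[0, 0, 1, 0, 0, 0, -1, 0, 0, 1, 0, 0, 0, -1, 0, 0, 1, 0, 0, 0, -1, 0, 0, 0, 0, 0, 0, -1, 0, 0, 0, 0, 0, 0, -1, 0, 0, 0, 0, 0, 0, -1, 0, 0, 0, 0, 0, 0, -1, 0, 0, 0, 0, 0, 0, -1, 0, 0, 0, 0, 0, 0, -1, 0, 0, 0, 0, 0, 0, -1])

```text
clock: 9.42
position: [489.3, 91.3, 157.0]
orientation: [0.394, 0.919, -0.0, -0.0]
wrist_force: [0.6, 0.7, 0.4]
grip_width: 1.001
grasp_force: 0.0
```

Run:
```python
from plant import ctrl
from h import *
im=ctrl.get_image("wrist");pickle.dump(im,open("w3.pkl","wb"));s=ctrl.sense();print(s["position"],s["orientation"])
g=im["pixels"].min(2)[150:330,220:340]
for th in(235,250):
    n,l,st,c=cv2.connectedComponentsWithStats((g>th).astype(np.uint8))
    for k in range(1,n):
        if st[k,4]>800:
            uv=c[k]+[220,150];print(th,st[k],uv,onz(im,uv,94))
a=im["pixels"][60:340,130:430,::-1];t=ctrl.get_image("top")["pixels"][195:265,220:300,::-1]
cv2.imwrite("pics/w3.png",np.hstack([a,cv2.resize(t,(320,280),interpolation=cv2.INTER_CUBIC)]))
```

```text
[489.33203857  91.2988753  157.08735398] [ 3.94386102e-01  9.18944815e-01 -4.73792382e-05 -1.66081217e-04]
235 [  34   57   48   44 1658] [277.57901086 228.36670688] [488.8436905   91.95060207  94.        ]
250 [  35   57   46   44 1589] [277.49842668 228.37004405] [488.80835604  91.91387843  94.        ]
```

View pics/w3.png

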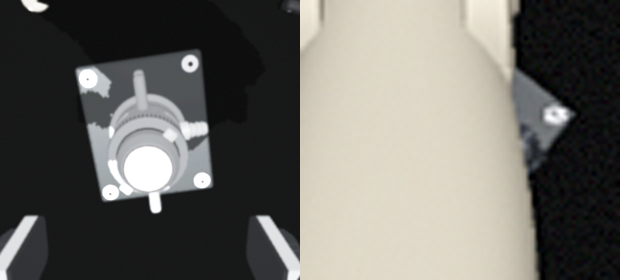

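The wrist view shows a single visible wing pair (crop (138,72)/(154,212)) parallel to the plate edges, so the stage covers the base wings. Let me check the angle numerically.

Run:
```python
from h import *
im=pickle.load(open("w3.pkl","rb"));f=lambda u,v,z:onz(im,(u+130,v+60),z)
w=[f(138.5,72,55),f(154.5,212,55)];v=w[0]-w[1];print("wing",w,np.linalg.norm(v),np.arctan2(v[1],v[0]), (w[0]+w[1])/2)
s=np.array([f(*p,10) for p in[(88,78),(190,63),(202,180),(110,192)]]);print(s.round(1),s.mean(0))
for v in(s[0]-s[3],s[1]-s[2]):print(np.linalg.norm(v),np.arctan2(v[1],v[0]))
```

```text
wing [array([446.15917004, 127.88480425,  55.        ]), array([529.12797505,  57.68339149,  55.        ])] 108.68330579248922 2.4393565179636356 [487.64357255  92.78409787  55.        ]
[[422.3  91.6  10. ]
 [474.1 157.3  10. ]
 [555.6  93.2  10. ]
 [503.5  27.2  10. ]] [488.89932414  92.31625835  10.        ]
103.64098302379587 2.471279392996604
103.73524553021109 2.475206967803124
```

Call:
drive_tool(deltas=[0.165, -1.284, 0, 0, 0, 0.1044, -1, 0.165, -1.284, 0, 0, 0, 0.1044, -1, 0.165, -1.284, 0, 0, 0, 0.1044, -1, 0.165, -1.284, 0, 0, 0, 0.1044, -1, 0.165, -1.284, 0, 0, 0, 0.1044, -1, 0.165, -1.284, 0, 0, 0, 0.1044, -1, 0.165, -1.284, 0, 0, 0, 0.1044, -1, 0.165, -1.284, 0, 0, 0, 0.1044, -1, 0.165, -1.284, 0, 0, 0, 0.1044, -1, 0.165, -1.284, 0, 0, 0, 0.1044, -1])

```text
clock: 10.35
position: [506.0, -37.7, 157.3]
orientation: [-0.119, 0.993, 0.0, 0.0]
wrist_force: [0.5, 0.8, -0.8]
grip_width: 1.0
grasp_force: 0.0
```

Call:
drive_tool(deltas=[0.165, -1.284, -0.3, 0, 0, 0.1044, -1, 0.165, -1.284, -0.3, 0, 0, 0.1044, -1, 0.165, -1.284, -0.3, 0, 0, 0.1044, -1, 0.165, -1.284, -0.3, 0, 0, 0.1044, -1, 0.165, -1.284, -0.3, 0, 0, 0.1044, -1, 0.165, -1.284, -0.3, 0, 0, 0.1044, -1, 0.165, -1.284, -0.3, 0, 0, 0.1044, -1, 0.165, -1.284, -0.3, 0, 0, 0.1044, -1, 0.165, -1.284, -0.3, 0, 0, 0.1044, -1, 0.165, -1.284, -0.3, 0, 0, 0.1044, -1])

```text
clock: 11.18
position: [522.5, -166.2, 127.1]
orientation: [-0.598, 0.801, 0.0, -0.0]
wrist_force: [0.4, 0.5, 0.5]
grip_width: 0.998
grasp_force: 0.0
```

Call:
drive_tool(deltas=[0, 0, 0, 0, 0, 0, -1, 0, 0, 0, 0, 0, 0, -1, 0, 0, 0, 0, 0, 0, -1, 0, 0, 0, 0, 0, 0, -1, 0, 0, 0, 0, 0, 0, -1, 0, 0, 0, 0, 0, 0, -1, 0, 0, 0, 0, 0, 0, -1, 0, 0, 0, 0, 0, 0, -1, 0, 0, 0, 0, 0, 0, -1, 0, 0, 0, 0, 0, 0, -1])

```text
clock: 12.02
position: [522.5, -165.4, 127.3]
orientation: [-0.596, 0.803, 0.0, -0.0]
wrist_force: [-0.6, -0.1, 0.3]
grip_width: 1.001
grasp_force: 0.0
```

Run:
```python
from plant import ctrl
from h import *
im=ctrl.get_image("wrist");pickle.dump(im,open("w4.pkl","wb"));s=ctrl.sense();print(s["position"],s["orientation"],s["joint_pos"])
o=im["pixels"][:,:,::-1].copy()
for r,z in((0,59),(54,14),(-54,14)):
    p=proj(im,[522.4+r*np.cos(1.278),-165.5+r*np.sin(1.278),z])[0];print(p);cv2.circle(o,tuple(int(v) for v in p.round()),3,(0,0,255),1)
cv2.imwrite("pics/w4.png",o)
```

```text
[ 522.45415416 -165.46895168  127.33837997] [-5.96045566e-01  8.02950610e-01  4.25307280e-05 -1.25273969e-05] [-4.53229983e-01  3.14570592e-01 -2.13266531e-01  1.04304624e+00
  1.69690344e-05 -1.73036434e+00]
[274.94775058 224.16152612]
[275.39628477 265.80465155]
[275.13536597 131.16222836]
```

View pics/w4.png

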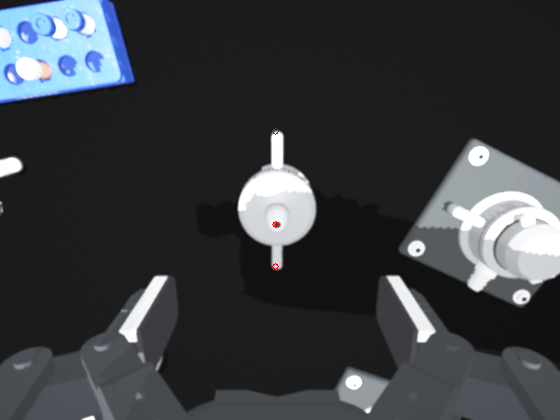

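The cap sits centred at (277,225) between the fingers. Its wings, at (277,133) and (277,268), match the predicted points. I'll descend and grip.

Call:
drive_tool(deltas=[0, 0, -2, 0, 0, 0, -1, 0, 0, -2, 0, 0, 0, -1, 0, 0, -2, 0, 0, 0, -1, 0, 0, -2, 0, 0, 0, -1, 0, 0, -1.5, 0, 0, 0, -1, 0, 0, -1.5, 0, 0, 0, -1, 0, 0, -1, 0, 0, 0, -1, 0, 0, -0.4, 0, 0, 0, -1, 0, 0, 0, 0, 0, 0, -1, 0, 0, 0, 0, 0, 0, 1], force=50)

```text
clock: 12.9
position: [522.8, -165.6, 3.7]
orientation: [-0.596, 0.803, -0.0, 0.0]
wrist_force: [0.4, -0.2, 0.1]
grip_width: 0.885
grasp_force: 0.0
```

Call:
drive_tool(deltas=[0, 0, 0, 0, 0, 0, 1, 0, 0, 0, 0, 0, 0, 1, 0, 0, 0, 0, 0, 0, 1, 0, 0, 0, 0, 0, 0, 1, 0, 0, 0, 0, 0, 0, 1, 0, 0, 0, 0, 0, 0, 1, 0, 0, 0, 0, 0, 0, 1, 0, 0, 0.5, 0, 0, 0, 1, 0, 0, 1, 0, 0, 0, 1, 0, 0, 1, 0, 0, 0, 1])

```text
clock: 13.73
position: [522.0, -165.3, 28.9]
orientation: [-0.596, 0.803, 0.001, -0.0]
wrist_force: [0.1, -0.2, -3.0]
grip_width: 0.641
grasp_force: 53.3
```

Call:
drive_tool(deltas=[-0.1615, 1.2835, 1.7, 0, 0, -0.0198, 1, -0.1615, 1.2835, 1.7, 0, 0, -0.0198, 1, -0.1615, 1.2835, 1.7, 0, 0, -0.0198, 1, -0.1615, 1.2835, 1.7, 0, 0, -0.0198, 1, -0.1615, 1.2835, 1.7, 0, 0, -0.0198, 1, -0.1615, 1.2835, 0.5, 0, 0, -0.0198, 1, -0.1615, 1.2835, 0, 0, 0, -0.0198, 1, -0.1615, 1.2835, 0, 0, 0, -0.0198, 1, -0.1615, 1.2835, 0, 0, 0, -0.0198, 1, -0.1615, 1.2835, 0, 0, 0, -0.0198, 1])

```text
clock: 14.57
position: [506.4, -36.6, 119.5]
orientation: [-0.513, 0.858, -0.0, 0.0]
wrist_force: [0.2, -0.1, -2.3]
grip_width: 0.637
grasp_force: 53.3
```

Call:
drive_tool(deltas=[-0.1615, 1.2835, 0, 0, 0, -0.0198, 1, -0.1615, 1.2835, 0, 0, 0, -0.0198, 1, -0.1615, 1.2835, 0, 0, 0, -0.0198, 1, -0.1615, 1.2835, 0, 0, 0, -0.0198, 1, -0.1615, 1.2835, 0, 0, 0, -0.0198, 1, -0.1615, 1.2835, 0, 0, 0, -0.0198, 1, -0.1615, 1.2835, 0, 0, 0, -0.0198, 1, -0.1615, 1.2835, 0, 0, 0, -0.0198, 1, -0.1615, 1.2835, 0, 0, 0, -0.0198, 1, -0.1615, 1.2835, 0, 0, 0, -0.0198, 1])

```text
clock: 15.4
position: [490.2, 91.8, 119.4]
orientation: [-0.426, 0.905, -0.0, 0.0]
wrist_force: [0.4, 0.5, -1.3]
grip_width: 0.639
grasp_force: 53.3
```

Call:
drive_tool(deltas=[0, 0, 0, 0, 0, 0, 1, 0, 0, 0, 0, 0, 0, 1, 0, 0, 0, 0, 0, 0, 1, 0, 0, 0, 0, 0, 0, 1, 0, 0, 0, 0, 0, 0, 1, 0, 0, 0, 0, 0, 0, 1, 0, 0, 0, 0, 0, 0, 1, 0, 0, 0, 0, 0, 0, 1, 0, 0, 0, 0, 0, 0, 1, 0, 0, 0, 0, 0, 0, 1])

```text
clock: 16.23
position: [490.1, 91.1, 118.3]
orientation: [-0.426, 0.905, 0.0, -0.0]
wrist_force: [0.1, -0.5, -1.6]
grip_width: 0.638
grasp_force: 53.4
```

Run:
```python
from plant import ctrl
from h import *
im=ctrl.get_image("wrist");pickle.dump(im,open("w5.pkl","wb"));s=ctrl.sense();print(s["position"],s["orientation"],s["wrist_force"])
t=ctrl.get_image("scene")["pixels"][170:290,200:320,::-1]
cv2.imwrite("pics/w5.png",np.hstack([im["pixels"][60:,100:460,::-1],cv2.resize(t,(360,360),interpolation=cv2.INTER_CUBIC)]))
```

```text
[490.14950078  91.15357676 118.28957926] [-4.26449073e-01  9.04511571e-01  5.73758707e-05 -4.03284904e-05] [ 0.09572337 -0.41079728 -1.52873115]
```

View pics/w5.png

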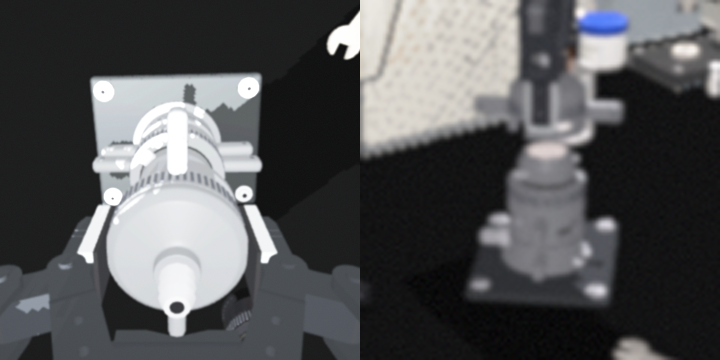

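The wrist view shows the cap held with its wings vertical in the image. They are perpendicular to the stage wings at crop (105,160)/(250,160). Now I'll lower it.

Call:
drive_tool(deltas=[0, 0, -1, 0, 0, 0, 1, 0, 0, -0.7, 0, 0, 0, 1, 0, 0, -0.5, 0, 0, 0, 1, 0, 0, -0.3, 0, 0, 0, 1, 0, 0, -0.3, 0, 0, 0, 1, 0, 0, 0, 0, 0, 0, 1, 0, 0, 0, 0, 0, 0, 1, 0, 0, 0, 0, 0, 0, 1, 0, 0, 0, 0, 0, 0, 1, 0, 0, 0, 0, 0, 0, 1])

```text
clock: 17.17
position: [490.4, 91.2, 90.6]
orientation: [-0.426, 0.904, -0.0, 0.0]
wrist_force: [0.3, -0.6, -2.3]
grip_width: 0.635
grasp_force: 53.3
```

Call:
drive_tool(deltas=[0, 0, -0.2, 0, 0, 0, 1, 0, 0, -0.2, 0, 0, 0, 1, 0, 0, -0.2, 0, 0, 0, 1, 0, 0, 0, 0, 0, 0, 1, 0, 0, 0, 0, 0, 0, 1, 0, 0, 0, 0, 0, 0, 1, 0, 0, 0, 0, 0, 0, 1, 0, 0, 0, 0, 0, 0, 1, 0, 0, 0, 0, 0, 0, 1, 0, 0, 0, 0, 0, 0, 1])

```text
clock: 18.0
position: [490.2, 91.2, 84.4]
orientation: [-0.426, 0.905, 0.0, 0.0]
wrist_force: [0.1, 0.4, -2.3]
grip_width: 0.636
grasp_force: 53.3
```

Call:
drive_tool(deltas=[0, 0, -0.2, 0, 0, 0, 1, 0, 0, -0.2, 0, 0, 0, 1, 0, 0, -0.2, 0, 0, 0, 1, 0, 0, -0.15, 0, 0, 0, 1, 0, 0, -0.1, 0, 0, 0, 1, 0, 0, 0, 0, 0, 0, 1, 0, 0, 0, 0, 0, 0, 1, 0, 0, 0, 0, 0, 0, 1, 0, 0, 0, 0, 0, 0, 1, 0, 0, 0, 0, 0, 0, 1])

```text
clock: 18.83
position: [490.2, 91.3, 76.7]
orientation: [-0.427, 0.904, -0.0, 0.0]
wrist_force: [-3.3, -0.3, 7.2]
grip_width: 0.634
grasp_force: 54.2
```

Call:
drive_tool(deltas=[0, 0, 0, 0, 0, 0, -0.2, 0, 0, 0, 0, 0, 0, -0.4, 0, 0, 0, 0, 0, 0, -0.5, 0, 0, 0, 0, 0, 0, -0.5, 0, 0, 0, 0, 0, 0, -0.5, 0, 0, 0, 0, 0, 0, 1, 0, 0, 0, 0, 0, 0, 1, 0, 0, 0, 0, 0, 0, 1, 0, 0, 0, 0, 0, 0, 1, 0, 0, 0, 0, 0, 0, 1], force=30)

```text
clock: 19.67
position: [490.2, 91.3, 76.0]
orientation: [-0.427, 0.904, 0.0, 0.0]
wrist_force: [-2.4, 0.7, 5.3]
grip_width: 0.647
grasp_force: 31.5
```

Call:
drive_tool(deltas=[0, 0, 0, 0, 0, -0.06, 1, 0, 0, 0, 0, 0, -0.1, 1, 0, 0, 0, 0, 0, -0.1, 1, 0, 0, 0, 0, 0, 0, 1, 0, 0, 0, 0, 0, 0, 1, 0, 0, 0, 0, 0, 0, 1, 0, 0, 0, 0, 0, 0, 1, 0, 0, 0, 0, 0, 0, 1, 0, 0, 0, 0, 0, 0, 1, 0, 0, 0, 0, 0, 0, 1])

```text
clock: 20.5
position: [490.7, 91.2, 76.1]
orientation: [-0.306, 0.952, -0.0, 0.0]
wrist_force: [1.4, -0.6, 3.8]
grip_width: 0.644
grasp_force: 31.4
```

Run:
```python
from plant import ctrl
s=ctrl.sense();print(s["position"],s["orientation"],s["wrist_force"],s["torque"])
```

```text
[490.66261572  91.15314032  76.05898808] [-3.05853475e-01  9.52078479e-01 -1.55931498e-04  4.43705950e-04] [ 1.42898417 -0.64661631  3.76916341] [-0.07266338 -0.20233016  0.05052852]
```

Call:
drive_tool(deltas=[0, 0, 0, 0, 0, -0.11, 1, 0, 0, 0, 0, 0, -0.11, 1, 0, 0, 0, 0, 0, -0.11, 1, 0, 0, 0, 0, 0, -0.11, 1, 0, 0, 0, 0, 0, -0.11, 1, 0, 0, 0, 0, 0, -0.11, 1, 0, 0, 0, 0, 0, -0.11, 1, 0, 0, 0, 0, 0, -0.11, 1, 0, 0, 0, 0, 0, -0.11, 1, 0, 0, 0, 0, 0, -0.11, 1])

```text
clock: 21.33
position: [490.1, 91.3, 76.0]
orientation: [0.239, 0.971, 0.0, 0.0]
wrist_force: [0.1, 0.2, 6.2]
grip_width: 0.648
grasp_force: 31.5
```

Call:
drive_tool(deltas=[0, 0, 0, 0, 0, -0.05, 1, 0, 0, 0, 0, 0, -0.05, 1, 0, 0, 0, 0, 0, -0.05, 1, 0, 0, 0, 0, 0, -0.04, 1, 0, 0, 0, 0, 0, -0.03, 1, 0, 0, 0, 0, 0, -0.03, 1, 0, 0, 0, 0, 0, -0.02, 1, 0, 0, 0, 0, 0, -0.02, 1, 0, 0, 0, 0, 0, 0, 1, 0, 0, 0, 0, 0, 0, 1])

```text
clock: 22.17
position: [490.0, 91.3, 76.0]
orientation: [0.374, 0.927, -0.0, 0.0]
wrist_force: [-0.7, -2.0, 5.9]
grip_width: 0.642
grasp_force: 31.6
```

Run:
```python
from plant import ctrl
import numpy as np
s=ctrl.sense();q=s["orientation"];print(s["position"],2*np.arctan2(q[1],q[0])-np.pi,s["wrist_force"],s["torque"])
```

```text
[490.01919299  91.28690166  76.01432396] -0.7669694950111161 [-0.71691766 -1.99380935  5.91413279] [-0.0345418   0.05657214  0.55474963]
```

Call:
drive_tool(deltas=[0, 0, 0, 0, 0, -0.03, 1, 0, 0, 0, 0, 0, -0.02, 1, 0, 0, 0, 0, 0, 0, 1, 0, 0, 0, 0, 0, 0, 1, 0, 0, 0, 0, 0, 0, -1, 0, 0, 0, 0, 0, 0, -1, 0, 0, 0, 0, 0, 0, -1, 0, 0, 0, 0, 0, 0, -1, 0, 0, 0, 0, 0, 0, -1, 0, 0, 0.5, 0, 0, 0, -1])

```text
clock: 23.0
position: [489.2, 91.2, 80.0]
orientation: [0.398, 0.917, -0.0, -0.001]
wrist_force: [-1.4, -0.3, 0.5]
grip_width: 0.994
grasp_force: 0.0
```

Call:
drive_tool(deltas=[0, 0, 1.5, 0, 0, 0, -1, 0, 0, 1.5, 0, 0, 0, -1, 0, 0, 1.5, 0, 0, 0, -1, 0, 0, 1.5, 0, 0, 0, -1, 0, 0, 1.5, 0, 0, 0, -1, 0, 0, 1.5, 0, 0, 0, -1, 0, 0, 1, 0, 0, 0, -1, 0, 0, 0, 0, 0, 0, -1, 0, 0, 0, 0, 0, 0, -1, 0, 0, 0, 0, 0, 0, -1])

```text
clock: 23.83
position: [489.7, 91.2, 180.1]
orientation: [0.398, 0.917, -0.0, -0.0]
wrist_force: [-0.4, 0.2, -0.4]
grip_width: 0.998
grasp_force: 0.0
```

Run:
```python
from plant import ctrl
from h import *
im=ctrl.get_image("wrist");pickle.dump(im,open("w6.pkl","wb"));s=ctrl.sense();print(s["position"],s["orientation"],s["wrist_force"])
t=ctrl.get_image("scene")["pixels"][170:290,200:320,::-1]
cv2.imwrite("pics/w6.png",np.hstack([im["pixels"][40:,100:460,::-1],cv2.resize(t,(380,380),interpolation=cv2.INTER_CUBIC)]))
```

```text
[489.47462126  91.17792215 179.81892603] [ 3.98090323e-01  9.17345846e-01 -3.07832967e-04 -7.73310339e-04] [-0.63478185 -0.3358573   0.00686847]
```

View pics/w6.png

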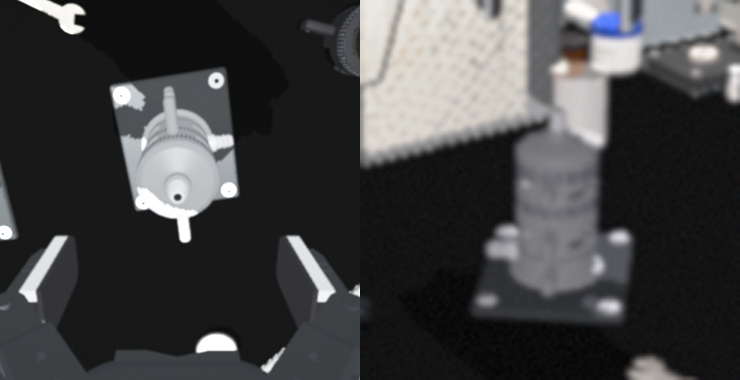

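The stack is upright with every wing pair in line. The cap wings are at crop (169,88)/(185,241) and the tail tip at (177,197). I'll check the yaw and height.

Run:
```python
from h import *
im=pickle.load(open("w6.pkl","rb"));S=pickle.load(open("im0.pkl","rb"))["scene"];f=lambda u,v,z:onz(im,(u+100,v+40),z)
w=[f(169,88,93),f(185,241,93)];v=w[0]-w[1];print(np.linalg.norm(v),(w[0]+w[1])/2,np.arctan2(v[1],v[0])-np.pi)
s=np.array([f(*p,10) for p in[(122,95),(216,80),(229,189),(143,201)]])
for v in(s[0]-s[3],s[1]-s[2]):print(np.arctan2(v[1],v[0])-np.pi,np.linalg.norm(v))
c1,d1=ray(im,(277,236));c2,d2=ray(S,((558.5-360+.5)*120/380-.5+200,(110+.5)*120/380-.5+170))
t=np.linalg.lstsq(np.c_[d1,-d2],c2-c1,rcond=None)[0];print(c1+t[0]*d1,c2+t[1]*d2)
print(proj(S,[[489.5,91.5,131],[489.5,91.5,136]]))
```

```text
112.01883207153809 [486.62816682  94.73453018  93.        ] -0.7191851844163972
-0.6691441787935077 102.7748351101604
-0.6608416165255937 103.14481234690035
[487.75022483  92.89457717 133.49095813] [488.5340912   94.2837873  133.28716601]
[[263.18315274 204.99500102]
 [263.2066684  202.84697557]]
```

```bash
python3 -c "
from plant import ctrl
print(ctrl.sign_off())"
```

```text
the job is handed in; nothing more can be done
None
```

The filter stage is turned home and the inlet cap is set down and locked on it. Both were pushed round until the turning resistance rose at the stop, and in the last pictures all three wing pairs line up to within about 3 degrees. The gripper let go and is clear above the stack, it kept away from the beaker, wash bottle and pot, and the job was handed in at about 24 s. No verdict came back.

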